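# Hang the deep basket under the price plate

## Task

A white price plate hangs on the little steel stand on the shop counter, with a wire loop standing out at its lower front. Pick up the deep, narrow basket by its black grip and hang it by its hook on the front bar of that loop, so that it hangs freely and upright below the plate, and let go. The plate must stay hanging on its stand, and the wide, shallow basket must be left standing where it is.

Things in the scene. Friction and masses are not known exactly. Their poses are not given: they have to be found in the camera images.
- loop_bar (a point): Middle of the front bar of the hanging plate's lower loop, a level U of 8 mm wire 182 mm above the counter. Bar along y, 80 mm between the side wires, which run along +x back to the plate (110 wide, 85 high; 90 mm behind the bar, hung loosely on the stand's rail, 100 mm behind, 270 mm up; it leans on the stand, so takes the load). -x: open front, facing roughly world -y or between -y and -x. z up.
- deep_grip (a point): Centre of the black upright grip atop the deep basket, the one to hang: 16 (x) x 20 (y) mm, free from 26 mm below to 26 mm above this point; squeeze either pair of faces. 184 mm above the basket's underside, which stands on the counter. z up. Dark steel box 74 x 74 mm, 52 mm deep, bail and hook above it; about 240 g.
- deep_hook (a point): Seat of its hook = bar centre when hung; 39 mm below the grip, same axes. Strip 16 mm wide (y), 30 mm inside (x), V roof. Shank at -x; short end at +x ends 25 mm below seat, bail top 61 mm below: the bar enters by the +x mouth between them, seat about 43 mm above bar, then lower. Basket x along loop x: short end inside the loop. At start x points roughly to world +y, within 55 deg of loop x.
- shallow_grip (a point): Grip centre of the other basket, a bystander to leave standing: same grip, hook and height (184 mm above the counter), but its box is wide and shallow: 90 x 110 mm, 20 mm deep. The baskets swap places between starts.
There are look-alikes about, which are no part of the job. There is more than one size of the part that bears loop_bar; the job needs the largest.

How it is judged:
At the end, for the whole second after the job is handed in: The deep basket hangs at rest by its hook on the loop's front bar (seat within 12 mm front to back, 10 mm in height), within 11 degrees of upright, clear of the counter. The plate still hangs on its stand, level within 8 degrees; the shallow basket stands within 30 mm of its start (x of deep_hook in the frame of loop_bar between -0.012 and 0.012 m and y of deep_hook in the frame of loop_bar between -0.038 and 0.038 m and z of deep_hook in the frame of loop_bar between -0.01 and 0.01 m and angle between deep_hook's own z axis and vertical below 0.2 rad and height (world z) of deep_grip above 0.2 m and height (world z) of loop_bar above 0.17 m and angle between loop_bar's own z axis and vertical below 0.15 rad and linear speed of deep below 0.05 m/s and angular speed of deep below 0.6 rad/s and distance of shallow_grip from where it was at the start of the episode below 0.03 m and angle between shallow_grip's own z axis and vertical below 0.17 rad); the robot touches nothing.
It fails at once if the plate with the loop comes off its stand (height (world z) of loop_bar below 0.14 m or distance of loop_bar from where it was at the start of the episode above 0.08 m).
It fails at once if the shallow basket is knocked over or carried off (distance of shallow_grip from where it was at the start of the episode above 0.05 m or angle between shallow_grip's own z axis and vertical above 0.4 rad).
It also fails if it takes over 48 s, if anything falls off the work surface, if the arm or the gripper's body presses on something with over 40 N, if the wrist force passes 120 N, or if a joint passes its speed limit or range.

## Robot

A 6-joint arm with a two-finger parallel gripper is mounted at the origin on the work surface. World frame = base frame: x ahead of the robot, y to its left, z up, the work surface at z = 0. Lengths are in m, angles in rad, forces in N, time in s.
With the tool pointing down it reaches from about 0.25 to 0.8 m from the base axis. Payload 3.9 kg.
Tool frame: the origin (TCP) lies midway between the tips of the shut fingers; the grasp point (between the pads) lies 19 mm behind it; z points along the fingers, y is the line along which they close (so a half turn about z gives the same grasp; the last joint's range is limited). The gripper opens to 85 mm and grips with 20 to 120 N. Pads are 22 mm wide; open, the fingers measure 114 mm over their backs; the gripper's body (76 mm by 85 mm) begins 54 mm behind the grasp point. The pads swing forward as they close: fully open they stand 13 mm farther back than shut.
Start: joints at [-1.323, 0.26, -0.138, 1.173, 0, 1.571], TCP at [0.129, -0.509, 0.231] pointing down, gripper open.
Joint ranges: [-2.78, 2.78], [-0.83, 1.72], [-1.28, 1.37], [-1.9, 2.12], [-1.57, 1.48], [-3.14, 3.14]. Speed limits (rad/s): [2.57, 2.57, 3.14, 3.14, 3.14, 3.14].

## Interface

Orientations are given as a 3x3 rotation matrix whose columns are the frame's x, y, z axes.
In Python, from bench import robot gives the robot as it stands.
- The arm moves only by the shell command python3 -m crank 'ROWS' [OPENING] [FORCE]. ROWS is JSON, a list that holds one entry, the list of rows, each a list of 6 numbers: the shift along the tool's x, y, z each as a share of 0.6 m, from -1 to 1, then the turn, a rotation vector about the tool's x, y, z each as a share of 45 degrees, from -1 to 1. In form: [[[x, y, z, ax, ay, az], ...]]. A call has 1 to 5 rows; each row shifts and turns the commanded pose from where the row before left it, along the tool's axes as they then stand; what a row does not reach is not made up. A row lasts 1/10 s, in which the tool goes at most 50 mm and 8.59 degrees, less where a joint would pass 70% of its speed; a pose out of reach is approached as far as the arm can. A call with a number of a shift or a turn outside -1 to 1 is refused whole. A call with a gripper value outside its range is refused whole. OPENING is the gripper's target within -1 to 1 (fully open at 1, half-way at 0, shut at -1), set as the call begins (- or left out, the last holds). The fingers move at their own pace and stop on an object; FORCE is the grip in N (left out, the last holds). Time passes only in rows, so rows that do not move let the fingers close. It gives the time, the measured TCP pose, the force, the opening and the grip force at its end, in the units of the state.
- robot.observe(): the state, without advancing time (a new reading comes with each control period).
- robot.capture(name): name is "scene" or "top" or "wrist"; returns a dict with "color" (480x640x3 uint8, red, green, blue), "mtx" (3x3 intrinsics, pixels), "k1" (the pictures are not rectified: a ray, as slopes to the right and down, at radius r is drawn at 1 + k1 r^2 times it, then the intrinsics apply), "rvec" (rotation vector, rad) and "tvec" (3), from world to camera coordinates, as OpenCV has them; the wrist camera has in their place "tool_from_camera" (4x4, takes a point from camera to tool coordinates, whose origin is the TCP and whose axes are the flange's). Camera axes: x right, y down, z forward; pixel columns grow to the right and rows downward; lengths in m; the calibration is good to about 2 mm. A picture is of the moment at which its call begins: read the wrist's pose just before it. There is no depth.
- robot.finish_job(): hands the job in; it is judged then, once.
Trained networks look in the newest picture that a camera, given by its name, has taken for a name from the list of things; names that differ only in an ending like _2 or _b are one class to them, and where a whole thing is asked for, a point or a joint stands for the part that bears it (a point fixed in the world has none). Each returns a list of dicts, best first, with "conf" (0 to 1); they miss things now and then, are a little off and sometimes report something else, mostly with a low value. They report only what shows in the picture. A call takes as long as a camera call. They do not tell look-alikes from the thing itself.
- robot.search_frame(camera, thing): "uv" ([column, row] in pixels, amid what is visible of it).
- robot.outline_of(camera, thing): "mask" (480x640 bool, what is visible of it) and "uv" ([column, row] in pixels, amid what is visible of it).
- robot.landmark_of(camera, thing): "uv" ([column, row] in pixels: a listed point, or the origin of a listed thing).
The state is a dict: "time": time; "qpos": joint angles; "joint_velocities": joint speeds; "joint_torque": joint torques, N m; "tool_pos": TCP position; "tcp_rot": TCP orientation; "contact_force": force on the tool from outside, world axes, zero at the start; "moment": the same for the moment, N m; "finger_gap": finger opening in m; "grasp_force": force on a finger pad.
Only numpy, scipy, OpenCV 4.12 (cv2) and the standard library are available. Lean on these libraries where they do the work, as an engineer would, in place of code of your own. Each camera call takes 0.05 s, during which the arm holds its last target. There are 200 camera calls.

## Working session

There is one attempt and no reset: what is moved stays moved. The work goes in short steps, Python scripts to look and compute and a shell command to move; the robot and the scene stay as the last step left them, time stands still between calls to the robot, and variables do not carry over. Pictures are saved under pics/ and viewed, at most 11 in all, crops included, and the job is handed in when it is done.

```bash
ls; mkdir -p pics
cat > h.py <<'E'
import numpy as np, cv2, json
from bench import robot
def cam(name):
    s=robot.observe(); c=robot.capture(name)
    if name=="wrist":
        T=np.eye(4);T[:3,:3]=s["tcp_rot"];T[:3,3]=s["tool_pos"]
        M=T@np.array(c["tool_from_camera"])
    else:
        R=cv2.Rodrigues(np.array(c["rvec"],float))[0];M=np.eye(4);M[:3,:3]=R.T;M[:3,3]=-R.T@np.array(c["tvec"]).ravel()
    c["M"]=M;return c
def ray(c,uv):
    K=np.array(c["mtx"],float);x=(uv[0]-K[0,2])/K[0,0];y=(uv[1]-K[1,2])/K[1,1]
    rd=np.hypot(x,y);r=rd
    for _ in range(20): r=rd/(1+c["k1"]*r*r)
    f=r/rd if rd>0 else 1
    d=c["M"][:3,:3]@np.array([x*f,y*f,1.]);return c["M"][:3,3],d/np.linalg.norm(d)
def atz(c,uv,z):
    o,d=ray(c,uv);return o+d*(z-o[2])/d[2]
def tri(rs):
    A=np.zeros((3,3));b=np.zeros(3)
    for o,d in rs:
        P=np.eye(3)-np.outer(d,d);A+=P;b+=P@o
    p=np.linalg.solve(A,b);return p,[np.linalg.norm((np.eye(3)-np.outer(d,d))@(p-o)) for o,d in rs]
def proj(c,p):
    Mi=np.linalg.inv(c["M"]);q=Mi[:3,:3]@np.array(p)+Mi[:3,3];x,y=q[:2]/q[2];f=1+c["k1"]*(x*x+y*y);K=np.array(c["mtx"])
    return K[0,0]*x*f+K[0,2],K[1,1]*y*f+K[1,2]
def save(c,fn): cv2.imwrite("pics/"+fn,c["color"][:,:,::-1])
H=dict(loop_bar=.182,deep_grip=.184,deep_hook=.145,shallow_grip=.184)
E
python3 - <<'E'
from h import *
np.set_printoptions(precision=4,suppress=True)
for n in("scene","top"):
    c=cam(n);save(c,n+"0.png");print(n,c["M"][:3,3])
    for t in H:
        for d in robot.landmark_of(n,t)[:4]: print(t,round(d["conf"],2),np.round(d["uv"],1),atz(c,d["uv"],H[t]))
E
```

```text
pics
scene [ 1.3623 -0.3155  1.0954]
loop_bar 0.94 [322.9 202.7] [0.3811 0.2185 0.182 ]
loop_bar 0.93 [334.6 260.4] [0.5838 0.143  0.182 ]
loop_bar 0.8 [469.4 216.4] [0.6016 0.5343 0.182 ]
loop_bar 0.55 [183.4 268.5] [ 0.4487 -0.1829  0.182 ]
deep_grip 0.82 [183.3 266.8] [ 0.4453 -0.1818  0.184 ]
deep_hook 0.75 [188.2 276.8] [ 0.4432 -0.1755  0.145 ]
shallow_grip 0.76 [204.5 317.7] [ 0.6108 -0.1866  0.184 ]
top [0.3673 0.179  1.5662]
loop_bar 0.75 [148.7 241.7] [0.4688 0.6128 0.182 ]
loop_bar 0.55 [333.9 190.5] [0.5853 0.1443 0.182 ]
loop_bar 0.51 [274.3 331.5] [0.2383 0.3008 0.182 ]
deep_grip 0.78 [466.5 239.3] [ 0.4547 -0.1828  0.184 ]
deep_hook 0.96 [462.2 240.5] [ 0.4543 -0.1818  0.145 ]
shallow_grip 0.42 [460.6 241.7] [ 0.449  -0.1678  0.184 ]
```

```bash
python3 -c "
from h import *
s=robot.observe();print(s)"
```

```text
{'time': 0.5, 'qpos': array([-1.32300727e+00,  2.60057163e-01, -1.38152512e-01,  1.17269248e+00,
       -1.85277292e-05,  1.57083107e+00]), 'joint_velocities': array([ 0.00042954, -0.00077349,  0.0010692 , -0.00098219, -0.00049387,
        0.00019288]), 'joint_torque': array([-1.51206573e-04, -4.05246413e+01,  2.54001081e+01,  3.17785736e-03,
        6.15525073e-05,  2.15346439e-06]), 'tool_pos': array([ 0.12874816, -0.50893406,  0.23125439]), 'tcp_rot': array([[ 9.69465569e-01,  2.45227465e-01, -4.39176196e-05],
       [ 2.45227468e-01, -9.69465564e-01,  9.80526975e-05],
       [-1.85314054e-05, -1.05828521e-04, -9.99999994e-01]]), 'contact_force': array([-0.29539456, -0.03014274, -0.19504886]), 'moment': array([-0.00542604,  0.03529385,  0.00635713]), 'grasp_force': 0.0, 'finger_gap': 0.08547866903133619}
```

View pics/scene0.png

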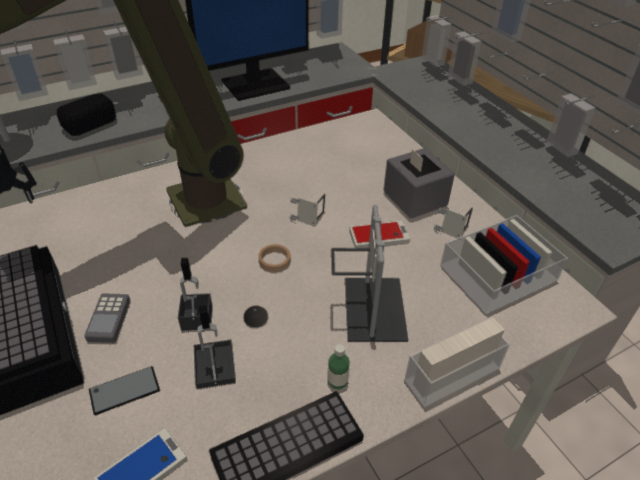

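View pics/top0.png

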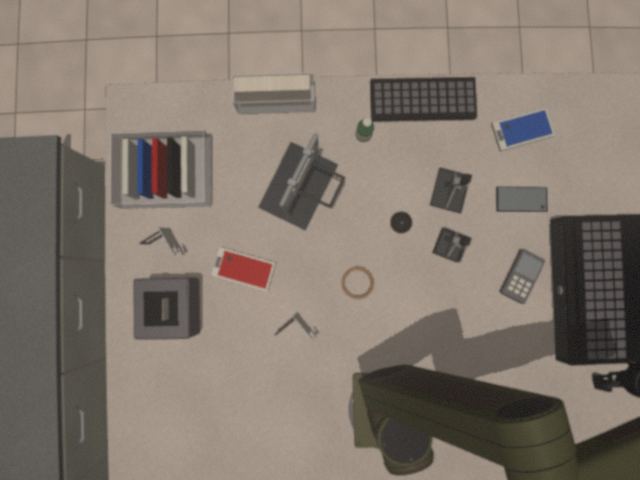

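The scene shows the stand with the big loop at about (335,260), the deep basket at (185,270)–(195,312) and the shallow one at (205,318)–(214,362). In the top view these are at (334,190), (455,243) and (455,188). Both small plates on the counter are look-alikes. Next I zoom in for the yaw angles.

Run:
```python
from h import *
a=cv2.imread("pics/top0.png");b=cv2.imread("pics/scene0.png")
f=lambda im,x,y,w,h:cv2.resize(im[y:y+h,x:x+w],(400,300),interpolation=cv2.INTER_CUBIC)
o=np.vstack([np.hstack([f(a,280,140,80,60+0),f(a,410,205,80,60)]),np.hstack([f(b,310,200,120,90),f(b,150,250,120,90)])])
cv2.imwrite("pics/z0.png",o)
np.set_printoptions(precision=4,suppress=True)
cs={n:cam(n) for n in("scene","top")}
for t,u,v in(("loop",(334.6,260.4),(333.9,190.5)),("grip",(183.3,266.8),(466.5,239.3)),("hook",(188.2,276.8),(462.2,240.5))):
    print(t,tri([ray(cs["scene"],u),ray(cs["top"],v)]))
for n in cs:
  for t in("deep_grip","shallow_grip","loop_bar"):
    for d in robot.outline_of(n,t)[:3]:
        m=d["mask"].astype(np.uint8);print(n,t,round(d["conf"],2),d["uv"],cv2.boundingRect(m),m.sum())
```

```text
loop (array([0.5848, 0.1435, 0.1827]), [np.float64(0.0009611466366801817), np.float64(0.0009611466366802575)])
grip (array([ 0.4538, -0.1819,  0.1918]), [np.float64(0.001156337174042392), np.float64(0.0011563371740424605)])
hook (array([ 0.4539, -0.178 ,  0.1566]), [np.float64(0.0008929111037751335), np.float64(0.0008929111037751322)])
scene deep_grip 0.86 [188.9, 302.8] (178, 258, 35, 72) 1228
scene shallow_grip 0.84 [213.8, 361.2] (194, 305, 42, 84) 2075
scene loop_bar 0.89 [370.1, 249.3] (330, 218, 54, 63) 707
scene loop_bar 0.85 [308.0, 210.1] (289, 195, 37, 32) 693
scene loop_bar 0.82 [451.5, 226.3] (434, 209, 38, 29) 654
top deep_grip 0.73 [449.2, 245.9] (434, 228, 37, 35) 869
top shallow_grip 0.68 [448.0, 190.3] (430, 167, 42, 46) 1286
top loop_bar 0.92 [299.6, 174.2] (289, 149, 56, 58) 503
top loop_bar 0.6 [298.5, 324.0] (279, 313, 39, 26) 274
top loop_bar 0.6 [169.7, 241.0] (140, 228, 45, 26) 357
```

View pics/z0.png

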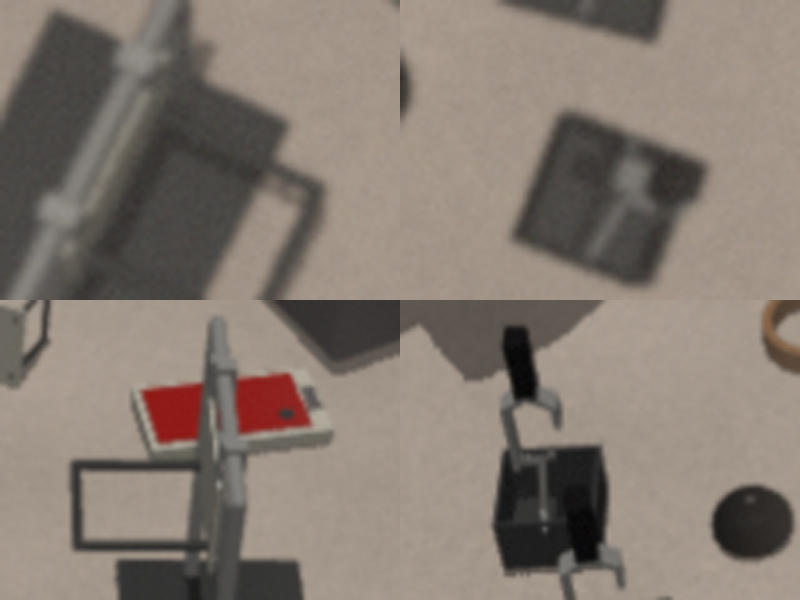

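Run:
```python
from h import *
np.set_printoptions(precision=4,suppress=True)
cs={n:cam(n) for n in("scene","top")}
a=atz(cs["scene"],(332,248.8),.182);b=atz(cs["scene"],(332.5,274),.182);print(a,b,np.linalg.norm(a-b),np.degrees(np.arctan2(*(a-b)[1::-1])))
print(atz(cs["top"],(344,177.4),.182))
# mask-based
m=robot.outline_of("top","loop_bar")[0]["mask"]
v,u=np.nonzero(m);P=np.array([atz(cs["top"],p,.182)[:2] for p in zip(u,v)])
for t,dx in(("deep_grip",.052),("shallow_grip",.02)):
    d=[d for d in robot.outline_of("top",t)][0];k=d["mask"].astype(np.uint8)
    cn=max(cv2.findContours(k,0,1)[0],key=len)
    q=np.array([atz(cs["top"],p[0],dx)[:2] for p in cn]).astype(np.float32)*1000
    print(t,cv2.minAreaRect(q))
q=[atz(cs["top"],p,.052) for p in((443.4,227),(471.4,237),(460,262),(432.4,252.6))]
for i in range(4):
    d=q[(i+1)%4]-q[i];print(q[i],np.linalg.norm(d),np.degrees(np.arctan2(d[1],d[0])))
print(sum(q)/4)
```

```text
[0.5464 0.1563 0.182 ] [0.6202 0.1175 0.182 ] 0.08340030565341376 152.31149694938202
[0.6178 0.1182 0.182 ]
deep_grip ((449.3599853515625, -173.18157958984375), (87.7644271850586, 82.14730834960938), 65.92525482177734)
shallow_grip ((605.1383056640625, -186.40432739257812), (94.901123046875, 116.4553451538086), 73.79912567138672)
[ 0.4982 -0.1552  0.052 ] 0.08136475550844904 -111.05640148049602
[ 0.469  -0.2311  0.052 ] 0.07551906703474437 153.22985260869063
[ 0.4015 -0.1971  0.052 ] 0.07954015247580505 69.76655729723407
[ 0.4291 -0.1225  0.052 ] 0.0764978810331727 -25.3188786172403
[ 0.4494 -0.1765  0.052 ]
```

```bash
python3 -m crank '[[[0.0658,-0.0395,-0.025,0,0,0],[0.0658,-0.0395,-0.025,0,0,0],[0.0658,-0.0395,-0.025,0,0,0],[0.0658,-0.0395,-0.025,0,0,0],[0.0658,-0.0395,-0.025,0,0,0]]]' 1; python3 -m crank '[[[0.0658,-0.0395,-0.025,0,0,0],[0.0658,-0.0395,-0.025,0,0,0],[0.0658,-0.0395,-0.025,0,0,0],[0.0658,-0.0395,-0.025,0,0,0],[0.0658,-0.0395,-0.025,0,0,0]]]'; python3 -m crank '[[[0,0,0,0,0,-0.18],[0,0,0,0,0,-0.18],[0,0,0,0,0,-0.18],[0,0,0,0,0,-0.18],[0,0,0,0,0,-0.18]]]'
python3 - <<'E'
from h import *
np.set_printoptions(precision=4,suppress=True)
c=cam("wrist");save(c,"w1.png");s=robot.observe();print(s["tool_pos"],s["tcp_rot"],s["qpos"],c["M"],s["time"])
for t in H:
    for d in robot.landmark_of("wrist",t)[:4]: print(t,round(d["conf"],2),np.round(d["uv"],1),atz(c,d["uv"],H[t]))
E
```

```text
time: 1.65
tool_pos: [0.292, -0.3443, 0.3071]
tcp_rot: [[0.97, 0.245, 0.001], [0.245, -0.97, -0.0], [0.0, 0.001, -1.0]]
contact_force: [1.0, -0.6, 0.3]
finger_gap: 0.0853
grasp_force: 0.0
time: 2.15
tool_pos: [0.4545, -0.1807, 0.3822]
tcp_rot: [[0.969, 0.245, 0.001], [0.245, -0.969, -0.0], [0.001, 0.001, -1.0]]
contact_force: [0.8, -1.0, 0.2]
finger_gap: 0.0854
grasp_force: 0.0
time: 2.65
tool_pos: [0.4535, -0.1822, 0.3813]
tcp_rot: [[0.573, 0.82, -0.0], [0.82, -0.573, 0.0], [-0.0, -0.0, -1.0]]
contact_force: [-1.1, -0.2, -0.1]
finger_gap: 0.0855
grasp_force: 0.0
[ 0.4534 -0.1823  0.3813] [[ 0.5701  0.8216  0.    ]
 [ 0.8216 -0.5701 -0.    ]
 [-0.      0.     -1.    ]] [-0.3822  0.1786  0.1415  1.5336 -0.      1.7952] [[ 0.819  -0.5438 -0.1833  0.4998]
 [-0.5738 -0.7764 -0.2606 -0.1151]
 [-0.0007  0.3186 -0.9479  0.5243]
 [ 0.      0.      0.      1.    ]] 2.7
deep_grip 0.64 [317.7 209.9] [ 0.447  -0.1831  0.184 ]
deep_hook 0.78 [317.9 195.5] [ 0.4508 -0.1774  0.145 ]
shallow_grip 0.84 [456.8 122.5] [ 0.6062 -0.189   0.184 ]
```

View pics/w1.png

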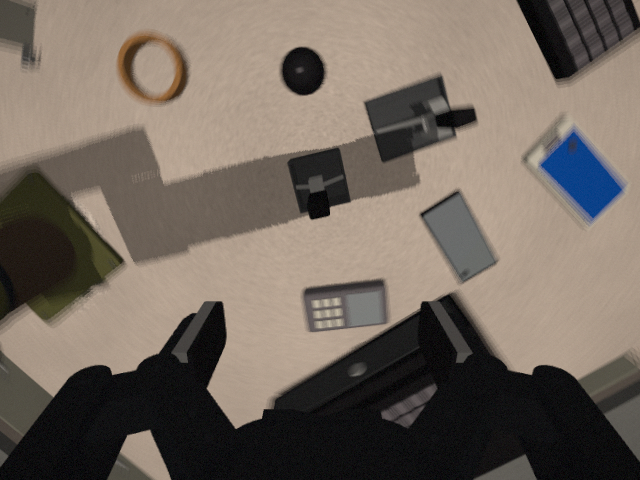

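The wrist view shows the deep basket's rim corners near (289,160), (341,148) and (350,200), with its grip around (318,205). The shallow basket is at (420,118), well clear.

Run:
```python
from h import *
np.set_printoptions(precision=4,suppress=True)
c=cam("wrist");cs={n:cam(n) for n in("scene","top")}
rs=lambda t:[ray(k,robot.landmark_of(n,t)[0]["uv"]) for n,k in(("scene",cs["scene"]),("top",cs["top"]),("wrist",c)) if robot.landmark_of(n,t)]
for t in("deep_grip","deep_hook"): print(t,tri(rs(t)))
q=[atz(c,p,.052) for p in((289,160),(341,148),(350,200))]
for i in range(2):
    d=q[i+1]-q[i];print(q[i],np.linalg.norm(d),np.degrees(np.arctan2(d[1],d[0])))
print((q[0]+q[2])/2)
k=cv2.cvtColor(c["color"],cv2.COLOR_RGB2GRAY);o=cv2.resize(k[130:235,250:390],(800,600),interpolation=cv2.INTER_CUBIC);cv2.imwrite("pics/w1z.png",o)
```

```text
deep_grip (array([ 0.4461, -0.1792,  0.1809]), [np.float64(0.002764656276675399), np.float64(0.0024533907299342855), np.float64(0.004234250057085826)])
deep_hook (array([ 0.4522, -0.1784,  0.1531]), [np.float64(0.0011454752958249546), np.float64(0.0024386785341635278), np.float64(0.0020969690928125304)])
[ 0.4352 -0.1297  0.052 ] 0.07251696013634568 -22.79388777454665
[ 0.5021 -0.1578  0.052 ] 0.07305123424751257 -114.4837821876223
[ 0.4535 -0.177   0.052 ]
```

View pics/w1z.png

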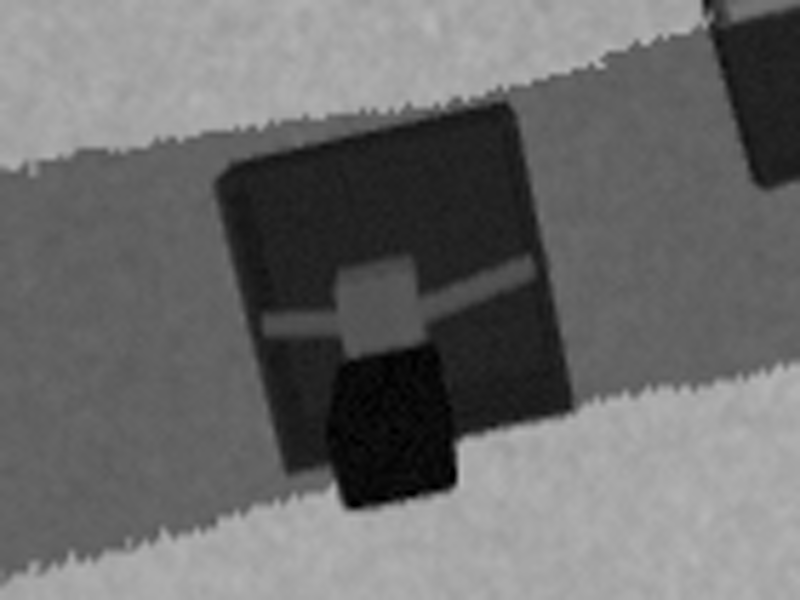

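Run:
```python
from h import *
np.set_printoptions(precision=4,suppress=True)
c=cam("wrist")
g=lambda p:(250+p[0]*.175,130+p[1]*.175)
for z,q in((.052,[(220,175),(515,105),(573,408),(290,472)]),(.21,[(328,425),(443,400),(457,485),(347,508)])):
    q=[atz(c,g(p),z) for p in q]
    for i in range(4):
        d=q[(i+1)%4]-q[i];print(q[i],np.linalg.norm(d),np.degrees(np.arctan2(d[1],d[0])))
    print("c",sum(q)/4)
```

```text
[ 0.434  -0.1301  0.052 ] 0.07213623435842308 -22.305018591348652
[ 0.5008 -0.1574  0.052 ] 0.07486756550012129 -113.35199438498594
[ 0.4711 -0.2262  0.052 ] 0.07236467489295335 157.7177411014378
[ 0.4041 -0.1987  0.052 ] 0.07490082685979345 66.47369389155104
c [ 0.4525 -0.1781  0.052 ]
[ 0.4461 -0.1681  0.21  ] 0.019464354909997837 -22.85772454617779
[ 0.4641 -0.1757  0.21  ] 0.014678059692849408 -115.89225719907373
[ 0.4577 -0.1889  0.21  ] 0.018845048911286653 156.8520873543088
[ 0.4403 -0.1815  0.21  ] 0.014562884911306584 66.52269090148704
c [ 0.452  -0.1785  0.21  ]
```

```bash
python3 -m crank '[[[0,0,0,0,0,-0.131],[0,0,0,0,0,-0.131],[0.0053,-0.0045,0.03,0,0,0],[0,0,0.06,0,0,0],[0,0,0.06,0,0,0]]]'; python3 -m crank '[[[0,0,0.06,0,0,0],[0,0,0.06,0,0,0],[0,0,0.05,0,0,0],[0,0,0.029,0,0,0],[0,0,0,0,0,0]]]'
python3 - <<'E'
from h import *
np.set_printoptions(precision=4,suppress=True)
c=cam("wrist");save(c,"w2.png");s=robot.observe();print(s["tool_pos"],s["tcp_rot"],s["contact_force"])
E
```

```text
time: 4.2
tool_pos: [0.4528, -0.1785, 0.2909]
tcp_rot: [[0.399, 0.917, 0.002], [0.917, -0.399, -0.001], [0.0, 0.003, -1.0]]
contact_force: [0.8, -0.3, -0.5]
finger_gap: 0.0856
grasp_force: 0.0
time: 4.7
tool_pos: [0.45, -0.1775, 0.1693]
tcp_rot: [[0.399, 0.917, -0.005], [0.917, -0.399, 0.002], [-0.0, -0.006, -1.0]]
contact_force: [-0.5, 0.4, 0.2]
finger_gap: 0.0854
grasp_force: 0.0
[ 0.4512 -0.178   0.1711] [[ 0.399   0.917  -0.0026]
 [ 0.917  -0.399   0.001 ]
 [-0.0001 -0.0028 -1.    ]] [0.6855 0.7653 0.8769]
```

View pics/w2.png

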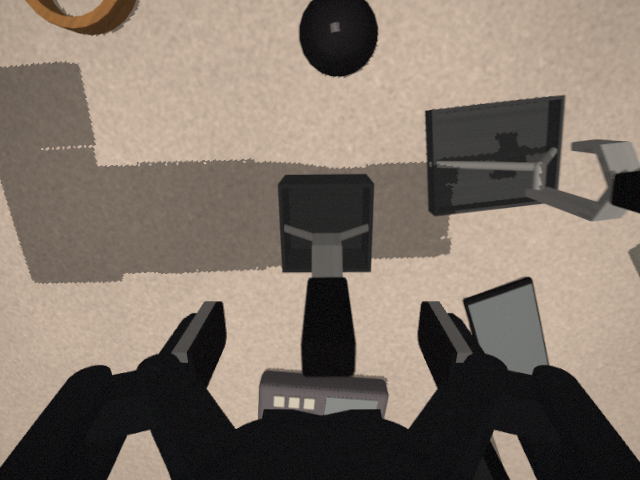

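The grip, spanning (302–355, 278–375), stands centred between the pads and squared to them. Closing.

```bash
python3 -m crank '[[[0,0,0,0,0,0],[0,0,0,0,0,0],[0,0,0,0,0,0],[0,0,0,0,0,0],[0,0,0,0,0,0]]]' -1 70; python3 -m crank '[[[0,0,0,0,0,0],[0,0,-0.02,0,0,0],[0,0,-0.04,0,0,0],[0,0,-0.05,0,0,0],[0,0,-0.05,0,0,0]]]'
python3 - <<'E'
from h import *
np.set_printoptions(precision=4,suppress=True)
c=cam("wrist");save(c,"w3.png");s=robot.observe();print(s["tool_pos"],s["tcp_rot"],s["contact_force"],s["qpos"])
for n in("scene","top","wrist"):
    k=cam(n)
    for t in("loop_bar","deep_grip"):
        for d in robot.landmark_of(n,t)[:4]: print(n,t,round(d["conf"],2),np.round(d["uv"],1),atz(k,d["uv"],.182))
E
```

```text
time: 5.25
tool_pos: [0.4525, -0.1784, 0.1726]
tcp_rot: [[0.399, 0.917, 0.001], [0.917, -0.399, -0.0], [0.0, 0.001, -1.0]]
contact_force: [-0.2, 0.9, 4.8]
finger_gap: 0.0191
grasp_force: 69.0
time: 5.75
tool_pos: [0.4513, -0.1781, 0.2679]
tcp_rot: [[0.399, 0.917, -0.002], [0.917, -0.399, 0.001], [-0.0, -0.003, -1.0]]
contact_force: [0.2, -0.9, -1.9]
finger_gap: 0.0185
grasp_force: 68.8
[ 0.4539 -0.1791  0.2732] [[ 0.399   0.9169  0.0059]
 [ 0.9169 -0.399  -0.0024]
 [ 0.0001  0.0064 -1.    ]] [ 1.9452 -0.6086  1.2979] [-0.3758  0.1764 -0.1391  1.249  -0.0001  1.6054]
scene loop_bar 0.8 [469.9 217.7] [0.6064 0.5322 0.182 ]
scene loop_bar 0.7 [325.5 202.4] [0.383  0.2253 0.182 ]
top loop_bar 0.95 [333.8 191. ] [0.5841 0.1446 0.182 ]
top loop_bar 0.75 [146.6 244.3] [0.4624 0.6182 0.182 ]
top loop_bar 0.68 [272.  332.4] [0.2362 0.3065 0.182 ]
top deep_grip 0.63 [474.6 240. ] [ 0.4525 -0.2037  0.182 ]
wrist deep_grip 0.8 [324.5 317.4] [ 0.4278 -0.2338  0.182 ]
```

```bash
python3 -m crank '[[[0.03,-0.002,0,0,0,0],[0.07,-0.004,0,0,0,0],[0.08,-0.006,0,0,0,0],[0.08,-0.006,0,0,0,0],[0.07,-0.004,0,0,0,0]]]'; python3 -m crank '[[[0.04,-0.002,0,0,0,0.05],[0.024,-0.002,0,0,0,0.043],[0,0,0,0,0,0],[0,0,0,0,0,0]]]'
python3 - <<'E'
from h import *
np.set_printoptions(precision=4,suppress=True)
c=cam("wrist");save(c,"w4.png");s=robot.observe();print(s["tool_pos"],s["tcp_rot"],s["contact_force"],s["qpos"])
for n in("scene","top","wrist"):
    k=cam(n)
    for t in("loop_bar","deep_grip","deep_hook"):
        for d in robot.landmark_of(n,t)[:4]: print(n,t,round(d["conf"],2),np.round(d["uv"],1),atz(k,d["uv"],.182))
E
```

```text
time: 6.75
tool_pos: [0.5192, 0.0105, 0.2674]
tcp_rot: [[0.399, 0.917, -0.001], [0.917, -0.399, 0.0], [-0.0, -0.001, -1.0]]
contact_force: [0.3, -0.1, -2.5]
finger_gap: 0.0196
grasp_force: 68.8
time: 7.15
tool_pos: [0.5322, 0.0442, 0.2673]
tcp_rot: [[0.464, 0.886, -0.002], [0.886, -0.464, -0.001], [-0.001, -0.001, -1.0]]
contact_force: [-0.5, -0.4, -3.2]
finger_gap: 0.0193
grasp_force: 68.8
[0.5321 0.0437 0.2675] [[ 0.4647  0.8855 -0.0013]
 [ 0.8855 -0.4647 -0.0007]
 [-0.0012 -0.0008 -1.    ]] [-0.056  -0.9528 -2.5567] [ 0.0823  0.2641 -0.038   1.27   -0.0006  2.1364]
scene loop_bar 0.94 [465.5 217. ] [0.5989 0.5235 0.182 ]
scene loop_bar 0.83 [334.6 263. ] [0.5913 0.1389 0.182 ]
scene loop_bar 0.71 [322.6 204.1] [0.3859 0.2151 0.182 ]
scene deep_grip 0.59 [285.3 227.2] [0.4247 0.0885 0.182 ]
scene deep_hook 0.59 [286.4 238.3] [0.4631 0.0737 0.182 ]
top loop_bar 0.86 [331.7 191.8] [0.5822 0.1499 0.182 ]
top loop_bar 0.69 [273.4 332.3] [0.2363 0.303  0.182 ]
top deep_grip 0.88 [382.1 209.7] [0.534  0.0253 0.182 ]
top deep_hook 0.91 [378.5 207.6] [0.5395 0.0342 0.182 ]
wrist loop_bar 0.6 [319.6  84.1] [0.5796 0.1373 0.182 ]
wrist deep_grip 0.84 [323.7 319.9] [ 0.5036 -0.0131  0.182 ]
wrist deep_hook 0.89 [320.4 279.7] [0.5174 0.0186 0.182 ]
wrist deep_hook 0.37 [322.5  84.9] [0.581  0.1361 0.182 ]
```

View pics/w4.png

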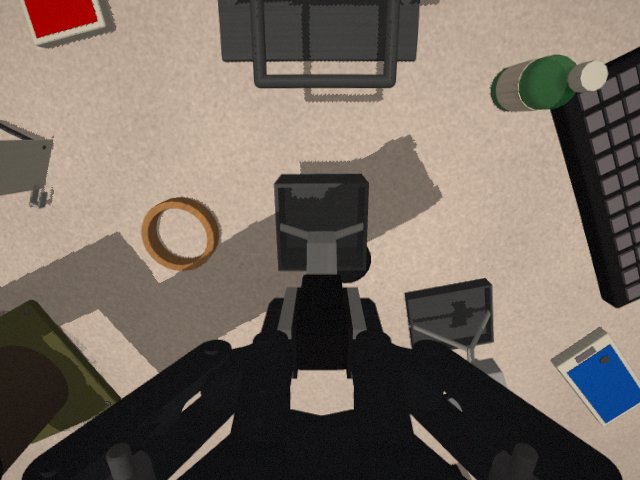

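The bar spans (257,82)–(395,81), level in the picture, so the yaw matches. The basket hangs straight in the grip below it. Now the offset to the bar.

Run:
```python
from h import *
np.set_printoptions(precision=4,suppress=True)
c=cam("wrist");s=robot.observe();T=s["tool_pos"];R=s["tcp_rot"];print(T)
a,b=[atz(c,p,.182) for p in((258,82),(394,81))];m=(a+b)/2
print(a,b,np.linalg.norm(a-b),np.degrees(np.arctan2(*(a-b)[1::-1])),m)
print("bar in tool",R.T@(m-T))
cs=[cam("scene"),cam("top")]
print(tri([ray(cs[0],(334.6,261.5)),ray(cs[1],(333.3,191)),ray(c,(326,81.5))]))
for k,n in((c,"wrist"),(cs[0],"scene"),(cs[1],"top")): print(n,proj(k,[.5835,.1395,.182]))
h=[]
for n,k in(("scene",cs[0]),("top",cs[1]),("wrist",c)):
    h+=[ray(k,robot.landmark_of(n,"deep_hook")[0]["uv"])]
p,e=tri(h);print("hook",p,e,R.T@(p-T)); print(robot.landmark_of("top","deep_hook"),proj(c,T-R[:,2]*(.0115-.039)))
```

```text
[0.5327 0.0444 0.268 ]
[0.5463 0.1568 0.182 ] [0.6215 0.1179 0.182 ] 0.08462850458763366 152.64999058066653 [0.5839 0.1373 0.182 ]
bar in tool [0.1061 0.0021 0.086 ]
(array([0.5843, 0.142 , 0.1783]), [np.float64(0.0009015338624984356), np.float64(0.0037502529947319135), np.float64(0.004538029492308494)])
wrist (np.float64(323.79859139600376), np.float64(78.20479934085344))
scene (np.float64(333.2527249757679), np.float64(260.79721538450383))
top (np.float64(335.8524207954062), np.float64(191.1779814201021))
hook [0.5317 0.041  0.2416] [np.float64(0.004138018408829879), np.float64(0.007479294665505291), np.float64(0.0037723377406830476)] [-0.0035  0.0006  0.0264]
[{'uv': [381.4, 207.9], 'conf': 0.54}] (np.float64(322.90390157770355), np.float64(277.75676219370223))
```

```bash
python3 -m crank '[[[0,0.003,0.015,0,0,0],[0.02,0,0.010,0,0,0],[0.035,0,0,0,0,0],[0.035,0,0,0,0,0],[0.03,0,0,0,0,0]]]'; python3 -m crank '[[[0.025,0,0,0,0,0],[0.02,0,0,0,0,0],[0.013,0,0,0,0,0],[0,0,0,0,0,0],[0,0,0,0,0,0]]]'
python3 - <<'E'
from h import *
np.set_printoptions(precision=4,suppress=True)
w=cam("wrist");c=cam("scene");s=robot.observe();print(s["tool_pos"],s["contact_force"])
a=w["color"][:,:,::-1];b=c["color"][:,:,::-1]
o=np.hstack([cv2.resize(a,(400,300)),cv2.resize(b[180:315,250:430],(400,300),interpolation=cv2.INTER_CUBIC)]);cv2.imwrite("pics/i1.png",o)
print(s["tcp_rot"].T@(np.array([.5841,.1382,.182])-s["tool_pos"]))
for t in("loop_bar","deep_hook"):print(t,robot.landmark_of("wrist",t)[:2],robot.landmark_of("scene",t)[:3])
E
```

```text
time: 8.65
tool_pos: [0.5683, 0.1089, 0.252]
tcp_rot: [[0.464, 0.886, -0.001], [0.886, -0.464, 0.0], [-0.0, -0.001, -1.0]]
contact_force: [-0.0, 0.4, -2.2]
finger_gap: 0.0189
grasp_force: 68.8
time: 9.15
tool_pos: [0.5837, 0.1379, 0.2528]
tcp_rot: [[0.465, 0.885, -0.0], [0.885, -0.465, -0.001], [-0.001, -0.0, -1.0]]
contact_force: [0.8, 0.7, -3.0]
finger_gap: 0.0188
grasp_force: 68.8
[0.5836 0.1375 0.253 ] [ 0.0493 -0.2049 -2.7831]
[0.0009 0.0001 0.071 ]
loop_bar [] [{'uv': [323.8, 204.1], 'conf': 0.87}, {'uv': [335.7, 261.9], 'conf': 0.73}, {'uv': [468.7, 216.4], 'conf': 0.55}]
deep_hook [{'uv': [318.3, 279.4], 'conf': 0.64}] [{'uv': [333.5, 248.3], 'conf': 0.73}]
```

View pics/i1.png

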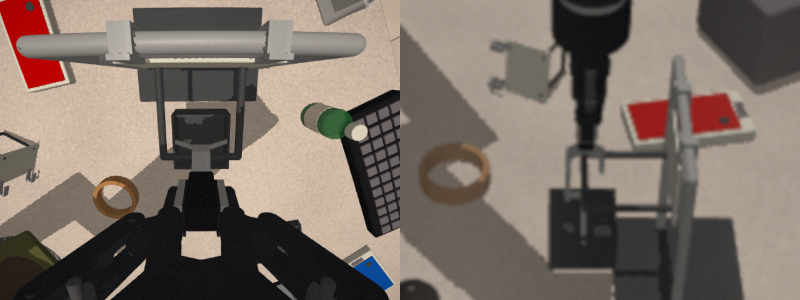

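The left (wrist) view shows the hook centred over the bar between the side wires. The scene crop shows the hook at (585,155) straddling the bar, with no contact force. Lowering.

```bash
python3 -m crank '[[[0,0,0.015,0,0,0],[0,0,0.02,0,0,0],[0,0,0.015,0,0,0],[0,0,0.01,0,0,0],[0,0,0,0,0,0]]]'; python3 -m crank '[[[0,0,0.005,0,0,0],[0,0,0.004,0,0,0],[0,0,0,0,0,0]]]'
python3 - <<'E'
from h import *
np.set_printoptions(precision=4,suppress=True)
c=cam("scene");s=robot.observe();print(s["tool_pos"],s["contact_force"],s["moment"])
b=c["color"][:,:,::-1];cv2.imwrite("pics/i2.png",cv2.resize(b[180:315,250:430],(800,600),interpolation=cv2.INTER_CUBIC))
E
```

```text
time: 9.95
tool_pos: [0.5829, 0.1379, 0.2152]
tcp_rot: [[0.465, 0.885, -0.003], [0.885, -0.465, -0.001], [-0.002, -0.002, -1.0]]
contact_force: [-1.0, -0.0, -2.0]
finger_gap: 0.0191
grasp_force: 68.8
time: 10.25
tool_pos: [0.584, 0.1382, 0.2114]
tcp_rot: [[0.465, 0.885, 0.0], [0.885, -0.465, 0.0], [0.0, -0.0, -1.0]]
contact_force: [0.4, -0.7, -2.4]
finger_gap: 0.0193
grasp_force: 68.8
[0.584  0.1382 0.2116] [ 0.1484  0.6915 -2.6573] [0.0193 0.0449 0.0303]
```

View pics/i2.png

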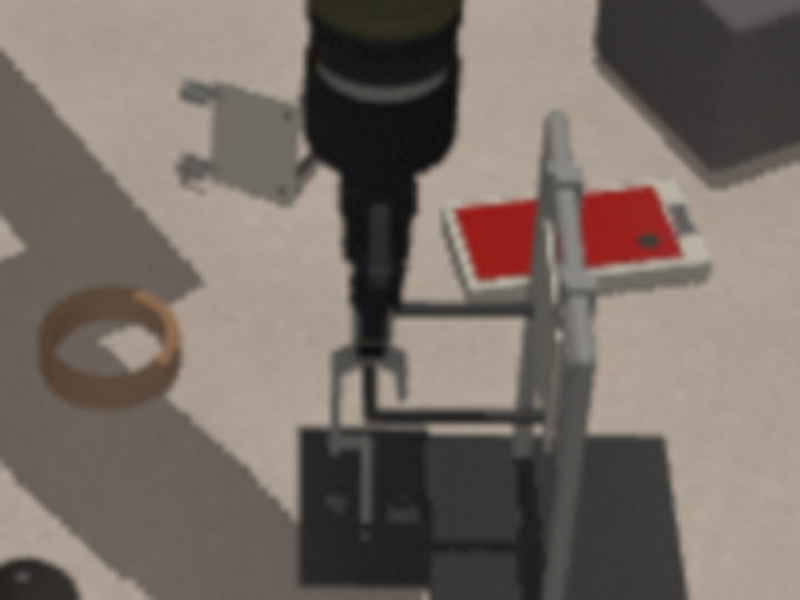

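The bar end at (372,410) now lies inside the hook, whose roof is at (370,355). Lowering gently until the load transfers.

```bash
python3 -m crank '[[[0,0,0.002,0,0,0],[0,0,0.002,0,0,0],[0,0,0,0,0,0],[0,0,0,0,0,0]]]'|grep -E 'pos|contact';python3 -m crank '[[[0,0,0.002,0,0,0],[0,0,0.001,0,0,0],[0,0,0,0,0,0],[0,0,0,0,0,0]]]'|grep -E 'pos|contact'; python3 -c "
from h import *
s=robot.observe();print(s['tool_pos'],s['contact_force'],s['moment'])"
```

```text
tool_pos: [0.5839, 0.1382, 0.2091]
contact_force: [-0.1, 0.3, -2.3]
tool_pos: [0.5841, 0.1383, 0.2083]
contact_force: [-1.9, -0.6, 5.9]
[0.58412234 0.1382549  0.20825276] [-1.85234148 -0.64892713  5.94388125] [-0.03151063  0.47937355 -0.00674886]
```

```bash
python3 -m crank '[[[0,0,-0.001,0,0,0],[0,0,0,0,0,0],[0,0,0,0,0,0]]]'|grep -E 'pos|contact';python3 -m crank '[[[0,0,0,0,0,0],[0,0,0,0,0,0],[0,0,0,0,0,0],[0,0,0,0,0,0],[0,0,0,0,0,0]]]' 0.3; python3 -c "
from h import *
c=cam('wrist');save(c,'w5.png')"
```

```text
tool_pos: [0.5841, 0.1382, 0.2083]
contact_force: [-1.9, 0.3, 4.6]
time: 11.9
tool_pos: [0.5839, 0.1381, 0.2077]
tcp_rot: [[0.465, 0.885, -0.0], [0.885, -0.465, -0.0], [-0.0, -0.0, -1.0]]
contact_force: [-0.6, -0.0, -0.6]
finger_gap: 0.0553
grasp_force: 0.0
```

View pics/w5.png

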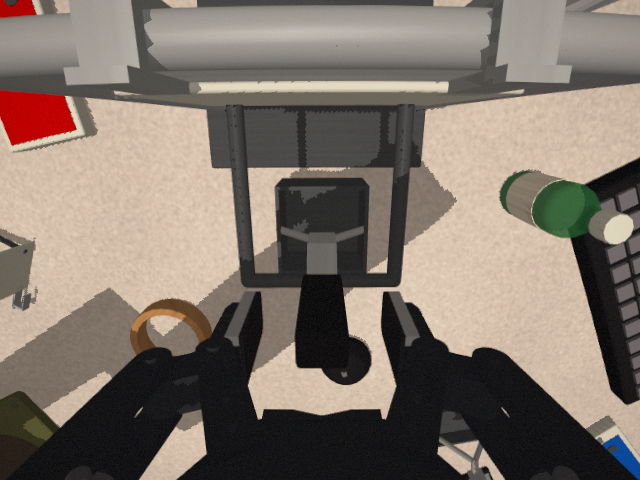

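The fingers are open and clear of the grip (298–348, 275–367), and the basket hangs upright on the bar. Retreating straight up.

```bash
python3 -m crank '[[[0,0,-0.02,0,0,0],[0,0,-0.05,0,0,0],[0,0,-0.06,0,0,0],[0,0,-0.06,0,0,0],[0,0,-0.03,0,0,0]]]'; python3 -m crank '[[[-0.06,0,-0.03,0,0,0],[-0.08,0,0,0,0,0],[-0.08,0,0,0,0,0],[-0.05,0,0,0,0,0],[0,0,0,0,0,0]]]'; python3 -m crank '[[[0,0,0,0,0,0],[0,0,0,0,0,0],[0,0,0,0,0,0],[0,0,0,0,0,0],[0,0,0,0,0,0]]]'|tail -3
python3 - <<'E'
from h import *
np.set_printoptions(precision=4,suppress=True)
cs={n:cam(n) for n in("scene","top")}
for t in H:
    print(t,[(n,np.round(d["uv"]),round(d["conf"],2),atz(cs[n],d["uv"],{"deep_grip":.221,"deep_hook":.182}.get(t,H[t]))) for n in cs for d in robot.landmark_of(n,t)[:3]])
b=cs["scene"]["color"][:,:,::-1];cv2.imwrite("pics/f.png",cv2.resize(b[180:420,150:430],(700,600),interpolation=cv2.INTER_CUBIC))
E
```

```text
time: 12.45
tool_pos: [0.5849, 0.1384, 0.3446]
tcp_rot: [[0.465, 0.885, 0.006], [0.885, -0.465, 0.001], [0.004, 0.005, -1.0]]
contact_force: [-0.2, 0.4, 0.6]
finger_gap: 0.0551
grasp_force: 0.0
time: 12.95
tool_pos: [0.5068, -0.008, 0.3598]
tcp_rot: [[0.469, 0.883, 0.002], [0.883, -0.469, -0.001], [-0.0, 0.002, -1.0]]
contact_force: [-0.2, 0.3, -0.1]
finger_gap: 0.0552
grasp_force: 0.0
contact_force: [-0.2, 0.6, -0.0]
finger_gap: 0.0556
grasp_force: 0.0
loop_bar [('scene', array([322., 202.]), 0.87, array([0.3791, 0.2165, 0.182 ])), ('scene', array([335., 261.]), 0.73, array([0.5847, 0.1425, 0.182 ])), ('scene', array([467., 219.]), 0.63, array([0.6062, 0.524 , 0.182 ])), ('top', array([274., 332.]), 0.76, array([0.2378, 0.3025, 0.182 ])), ('top', array([147., 242.]), 0.72, array([0.4676, 0.6174, 0.182 ])), ('top', array([332., 193.]), 0.6, array([0.5799, 0.1487, 0.182 ]))]
deep_grip [('scene', array([334., 246.]), 0.7, array([0.577 , 0.1448, 0.221 ])), ('top', array([338., 190.]), 0.71, array([0.5799, 0.1351, 0.221 ])), ('top', array([335., 190.]), 0.28, array([0.5791, 0.1429, 0.221 ]))]
deep_hook [('scene', array([330., 260.]), 0.75, array([0.5778, 0.1341, 0.182 ])), ('top', array([339., 189.]), 0.84, array([0.5885, 0.1307, 0.182 ]))]
shallow_grip [('scene', array([205., 316.]), 0.74, array([ 0.6068, -0.1848,  0.184 ]))]
```

View pics/f.png

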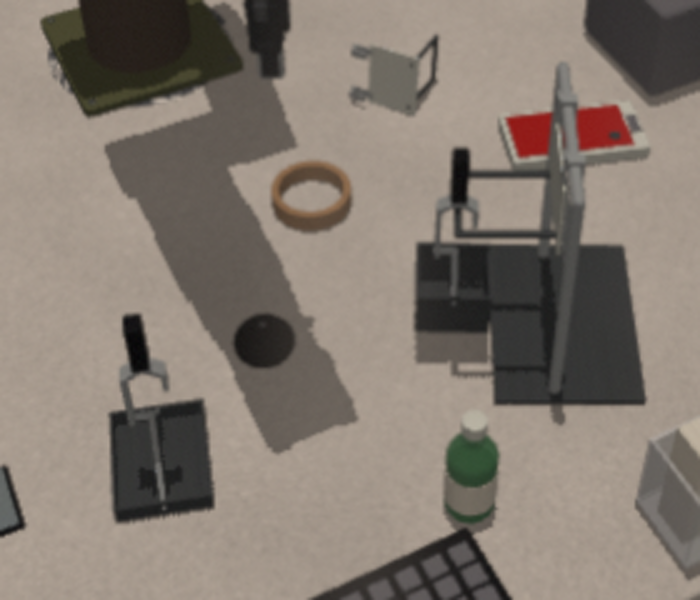

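The basket hangs upright on the bar: its grip is at (460,175) and its box at (453,287), clear of the counter. The plate is on its stand and the shallow basket is undisturbed at (160,460).

```bash
python3 -c "
from h import *
print(robot.finish_job())"
```

```text
the job is handed in; nothing more can be done
None
```

The job is handed in: the deep basket hangs upright on the loop's front bar, the plate is still on its stand and the shallow basket stands where it was, judging by the final camera view (no verdict was returned).

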